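# Snap the yerba canister's lid shut all the way round

## Robot

A 6-joint arm with a two-finger parallel gripper is mounted at the origin on the work surface. World frame = base frame: x ahead of the robot, y to its left, z up, the work surface at z = 0. Lengths are in mm, angles in rad, forces in N, time in s.
With the tool pointing down it reaches from about 400 to 925 mm from the base axis. Payload 12.5 kg.
Tool frame: the origin (TCP) lies at the centre of the arm's flange, where the gripper is bolted on; the fingertips stand 190 mm ahead of it and the grasp point (between the pads) lies 171 mm ahead of it; z points along the fingers, y is the line along which they close (so a half turn about z gives the same grasp; the last joint's range is limited). The gripper opens to 95 mm and grips with 3 to 60 N. Pads are 20 mm wide; open, the fingers measure 119 mm over their backs; the gripper's body (75 mm by 180 mm) begins 59 mm behind the grasp point.
Start: joints at [-1.436, 0.491, 1.559, -0, 1.092, -0.106], TCP at [149.07, -606.962, 404.761] pointing down, gripper open.
Joint ranges: [-3.1, 3.1], [-0.84, 2.19], [0.05, 2.79], [-1.13, 4.28], [0.06, 2.93], [-2.69, 2.69]. Speed limits (rad/s): [2.22, 2.22, 2.79, 3.14, 3.14, 3.14].

## Interface

Orientations are given as [roll, pitch, yaw] about the fixed x, y, z axes, in that order (R = Rz(yaw) Ry(pitch) Rx(roll)).
In Python, from cell import env, read_camera, search_frame, cut_out gives the robot as it stands. The module is installed in compiled form; this text tells all that it offers.
- The arm moves only by the tool move_arm, never from a script. Its argument "commands" is a list of rows, each a list of 3 entries, a list of its own where there are three numbers: the shift along the world's x, y, z normalised to -1 to 1, where 1 is 0.03 m, then the turn about the world's z normalised to -1 to 1, where 1 is 0.08 rad, then the opening, from -1 (shut) to 1 (fully open), so that 0 is half open. A call has 1 to 20 rows; each row shifts and turns the commanded pose from where the row before left it; what a row does not reach is not made up. A row lasts 1/12 s, in which the tool goes at most 41.7 mm and 7.16 degrees, less where a joint would pass 70% of its speed; a pose out of reach is approached as far as the arm can. A call with a number of a shift or a turn outside -1 to 1 is refused whole. A call with a gripper value outside its range is refused whole. The fingers move at their own pace and stop on an object; the grip force is fixed at half the most. Time passes only in rows, so rows that do not move let the fingers close. It gives the time, the measured TCP pose, the force, the opening and the grip force at its end, in the units of the state.
- env.state(): the state, without advancing time (a new reading comes with each control period).
- read_camera(name): name is "scene" or "top" or "wrist"; returns a dict with "image" (420x560x3 uint8, red, green, blue), "fx", "fy", "cx", "cy" (pixels), "D" ([k1, k2, p1, p2, k3] as OpenCV has them; the pictures are not rectified), "rvec" (rotation vector, rad) and "tvec" (3), from world to camera coordinates, as OpenCV has them. Camera axes: x right, y down, z forward; pixel columns grow to the right and rows downward; lengths in mm; the calibration is good to about 2 mm. A picture is of the moment at which its call begins. There is no depth.
- env.job_done(): hands the job in; it is judged then, once.
Trained networks look in a picture, given as the dict that the camera call returned (one of the last four; its "shot" number tells which), for a name from the list of things; names that differ only in an ending like _2 or _b are one class to them, and where a whole thing is asked for, a point or a joint stands for the part that bears it (a point fixed in the world has none). Each returns a list of dicts, best first, with "confidence" (0 to 1); they miss things now and then, are a little off and sometimes report something else, mostly with a low value. They report only what shows in the picture. A call takes as long as a camera call. They do not tell look-alikes from the thing itself.
- search_frame(thing, picture): "at" ([column, row] in pixels, amid what is visible of it).
- cut_out(thing, picture): "region" (420x560 bool, what is visible of it) and "at" ([column, row] in pixels, amid what is visible of it).
The state is a dict: "t": time; "joints": joint angles; "qvel": joint speeds; "tau": joint torques, N m; "eef_pos": TCP position; "tcp_rot": TCP orientation; "ft_force": force on the tool from outside, world axes, zero at the start; "moment": the same for the moment, N m; "opening": opening from 0.0 (shut) to 1.0 (fully open); "grip_force": force on a finger pad.
Only numpy, scipy, OpenCV 4.12 (cv2) and the standard library are available. Lean on these libraries where they do the work, as an engineer would, in place of code of your own. Each camera call takes 0.05 s, during which the arm holds its last target. There are 200 camera calls.

## Task

The lid of the yellow yerba canister has been set on, but the four sections of its rim, one on each side, still stand up: press down on each with the fingertips until it clicks and lies flush with the lid. Press only: leave the canister standing where it is, without lifting, tipping or shoving it, keep its flip top shut, and leave the mate cup, the bombilla pot and the switches alone.

Things in the scene. Friction and masses are not known exactly. Their poses are not given: they have to be found in the camera images.
- canister: square yellow plastic tub, 140 mm wide, with light grey lid 156 mm wide; loose, 0.7 to 1 kg. Origin: centre of its underside, z up; at yaw 0 its own -x side (thumb lip of the flip top) faces the robot. Flat lid top 118 mm above the origin; in its middle the flip top, 56 x 50 mm, 9 mm high. Lid corners are solid and seated; between them, one on each side, lie the four snap sections of the rim
- press_front (a point): point on the top face of the rim section on the canister's own -x side, 70 mm from the canister's axis when shut; moves with it. Each section: strip 96 mm long, 24 mm wide, short skirt at its outer edge, joined to the lid by a crease 54 mm from the axis. Unsnapped, its outer edge (78 mm out) stands about 8 mm above the lid; shut, its top is level with the lid, 118 mm above the origin
- press_right (a point): the same point on the section on the canister's own -y side
- press_back (a point): the same point on the section on the canister's own +x side
- press_left (a point): the same point on the section on the canister's own +y side
- rim_front (a joint): angle of the front section, rad: 0 to 0.04 standing up as found, 0.35 snapped shut and level with the lid. Pressed straight down it takes at most about 7 N at the outer edge, 11 N at the press point; past about two thirds of the way it snaps home by itself and stays; let go earlier it springs back up. Then the finger meets the rigid lid
- rim_right (a joint): the same for the right section
- rim_back (a joint): the same for the back section
- rim_left (a joint): the same for the left section
- flip_top (a joint): angle of the flip top, rad: 0 shut, grows as it opens; it stays shut by friction
- mate_cup: glass mate cup in a steel sleeve, 79 mm across, 92 mm high, loose; origin at the centre of its underside
- bombilla_pot: white ceramic pot, 84 mm across, 98 mm high, with two steel bombillas standing in it up to 195 mm high and leaning out to 55 mm from its axis; loose; origin at the centre of its underside
- switch_panel: fixed white switch box on the ledge, 74 x 124 mm, 48 mm high over its two rockers; origin at the centre of its underside
- fan_rocker (a joint): extractor fan rocker on the switch panel, rad: 0 as found, 0.32 switched over
- light_rocker (a joint): hood light rocker on the switch panel, rad: 0 as found, 0.32 switched over
Mind the look-alikes: they are no part of the job. Of the things like the canister, leave any that is black, pink or turquoise; of the rest the smaller one is meant.

How it is judged:
By the outcome, as a careful person would: the job done as asked, in the order asked, and still so for the second after the job is handed in, with the robot touching nothing.
It also fails if it takes over 45 s, if anything falls off the work surface, if the arm or the gripper's body presses on something with over 40 N, if the wrist force passes 120 N, or if a joint passes its speed limit or range.

## Working session

There is one attempt and no reset: what is moved stays moved. The work goes in short steps, Python scripts to look and compute and a tool call to move; the robot and the scene stay as the last step left them, time stands still between calls to the robot, and variables do not carry over. Pictures are saved under pics/ and viewed, at most 10 in all, crops included, and the job is handed in when it is done.

Besides the shell and the picture viewer there is one more tool, called after "Emit:" in YAML: its name, and indented under it one key for each argument. move_arm: Moves the arm, as the interface text tells. Its arguments: {"type":"object","properties":{"commands":{"type":"array","items":{"type":"array"}}},"required":["commands"]}

```bash
mkdir -p pics
cat > h.py <<'E'
import numpy as np,cv2
from cell import env, read_camera, search_frame, cut_out
def ray(p,uv,z):
    K=np.array([[p['fx'],0,p['cx']],[0,p['fy'],p['cy']],[0,0,1]]);D=np.array(p['D'],float)
    n=cv2.undistortPoints(np.array([[uv]],float),K,D)[0,0]
    R=cv2.Rodrigues(np.array(p['rvec'],float))[0];t=np.array(p['tvec'],float).ravel()
    o=-R.T@t;d=R.T@np.array([n[0],n[1],1]);return o+d*(z-o[2])/d[2]
def proj(p,P):
    K=np.array([[p['fx'],0,p['cx']],[0,p['fy'],p['cy']],[0,0,1]]);
    return cv2.projectPoints(np.array(P,float).reshape(-1,3),np.array(p['rvec'],float),np.array(p['tvec'],float),K,np.array(p['D'],float))[0][:,0]
def save(p,n): cv2.imwrite('pics/'+n+'.png',p['image'][:,:,::-1])
E
python3 - <<'E'
from h import *
for n in ('top','scene'):
    p=read_camera(n);save(p,n+'1')
    for th in ('canister','press_front','mate_cup','bombilla_pot','switch_panel'):
        for r in search_frame(th,p)[:6]:print(n,th,np.round(r['at']),round(r['confidence'],2),np.round(ray(p,r['at'],118)))
im=[cv2.imread(f'pics/{n}1.png') for n in('top','scene')]
E
```

```text
top canister [140. 273.] 0.98 [350. 484. 118.]
top canister [268. 208.] 0.91 [546.  91. 118.]
top canister [360. 260.] 0.91 [ 379. -189.  118.]
top canister [352. 133.] 0.81 [ 787. -185.  118.]
top canister [190. 199.] 0.17 [577. 331. 118.]
top press_front [121. 248.] 0.87 [426. 545. 118.]
top press_front [365. 149.] 0.74 [ 734. -224.  118.]
top press_front [259. 230.] 0.73 [477. 118. 118.]
top press_front [251. 267.] 0.65 [364. 144. 118.]
top mate_cup [409. 188.] 0.98 [ 603. -358.  118.]
top mate_cup [275. 189.] 0.68 [604.  67. 118.]
top bombilla_pot [186. 200.] 0.86 [575. 345. 118.]
top switch_panel [285. 153.] 0.83 [721.  35. 118.]
top switch_panel [188. 200.] 0.28 [576. 339. 118.]
scene canister [185. 282.] 0.9 [ 844. -178.  118.]
scene canister [293. 213.] 0.76 [605.  86. 118.]
scene canister [402. 170.] 0.71 [396. 457. 118.]
scene canister [201. 176.] 0.67 [ 405. -172.  118.]
scene canister [312. 167.] 0.63 [366. 173. 118.]
scene press_front [216. 171.] 0.83 [ 380. -127.  118.]
scene press_front [175. 246.] 0.8 [ 724. -213.  118.]
scene press_front [298. 166.] 0.74 [361. 130. 118.]
scene press_front [297. 185.] 0.72 [469. 115. 118.]
scene press_front [434. 162.] 0.68 [348. 587. 118.]
scene mate_cup [127. 239.] 0.79 [ 692. -335.  118.]
scene bombilla_pot [385. 220.] 0.94 [649. 328. 118.]
scene switch_panel [277. 284.] 0.9 [860.  24. 118.]
```

View pics/top1.png

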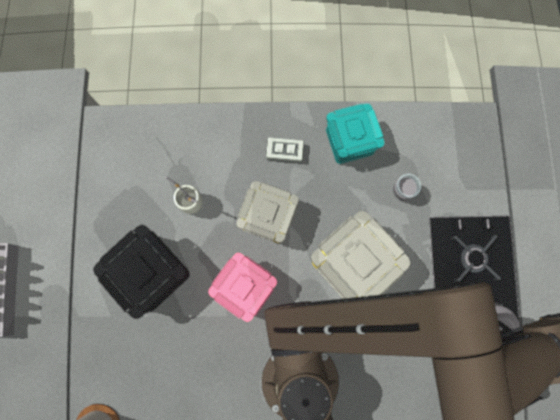

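View pics/scene1.png

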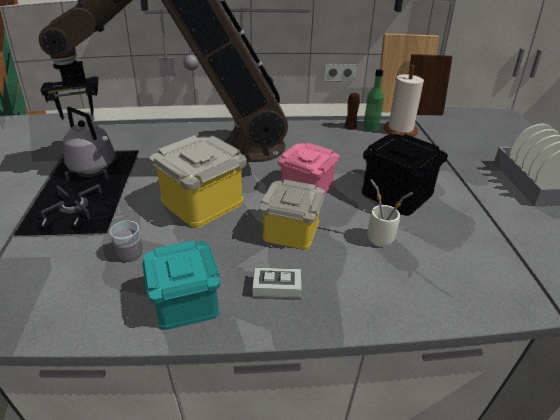

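Top view: the small yellow canister has its lid at about (268,208). In the scene view it is at (292,215). The large yellow canister at (360,260) is a decoy. I'll move above the target with the fingers closing.

Emit:
move_arm:
  commands:
    - [[0.6,1,0.1],0,-1]
    - [[0.6,1,0.1],0,-1]
    - [[0.6,1,0.1],0,-1]
    - [[0.6,1,0.1],0,-1]
    - [[0.6,1,0.1],0,-1]
    - [[0.6,1,0.1],0,-1]
    - [[0.6,1,0.1],0,-1]
    - [[0.6,1,0.1],0,-1]
    - [[0.6,1,0.1],0,-1]
    - [[0.6,1,0.1],0,-1]
    - [[0.6,1,0.1],0,-1]
    - [[0.6,1,0.1],0,-1]
    - [[0.6,1,0.1],0,-1]
    - [[0.6,1,0.1],0,-1]
    - [[0.6,1,0.1],0,-1]
    - [[0.6,1,0.1],0,-1]
    - [[0.6,1,0.1],0,-1]
    - [[0.6,1,0.1],0,-1]
    - [[0.6,1,0.1],0,-1]
    - [[0.6,1,0.1],0,-1]

```text
t: 2.27
eef_pos: [509.6, -5.2, 465.1]
tcp_rot: [3.141, -0.0, 0.241]
ft_force: [0.2, -0.3, -0.2]
opening: 0.005
grip_force: 0.0
```

Run:
```python
from h import *
s=env.state();print(s['t'],s['eef_pos'],s['tcp_rot'],s['opening'],s['ft_force'])
p=read_camera('wrist');save(p,'w1')
R=cv2.Rodrigues(np.array(p['rvec'],float))[0];print(-R.T@np.array(p['tvec']).ravel(),R[2])
for r in cut_out('canister',p):print(r['at'],r['confidence'],ray(p,r['at'],118),cv2.minAreaRect(np.argwhere(r['region'])[:,::-1].astype(np.float32)))
```

```text
2.2667 [509.57907639  -5.17626242 465.12207411] [ 3.14131002e+00 -3.67156657e-04  2.40960421e-01] 0.005491756653778515 [ 0.20833262 -0.29529824 -0.18044957]
[591.95148931  15.00559554 444.25004857] [-0.28912949 -0.07114959 -0.95464228]
[499.6, 14.7] 0.95 [ 705.46869025 -146.03473885  118.        ] ((500.0, 16.0), (32.0, 118.0), 90.0)
[111.6, 290.8] 0.94 [364.22993282 145.98756459 118.        ] ((111.30001831054688, 307.60003662109375), (149.81655883789062, 168.1522979736328), 63.43495178222656)
[183.5, 138.3] 0.76 [541.66754337  96.48267933 118.        ] ((184.0717010498047, 138.54905700683594), (185.95474243164062, 171.53359985351562), 34.38034439086914)
[424.7, 283.5] 0.61 [ 452.34120383 -176.83504955  118.        ] ((407.04144287109375, 301.4139404296875), (232.13140869140625, 184.95932006835938), 13.172553062438965)
```

View pics/w1.png

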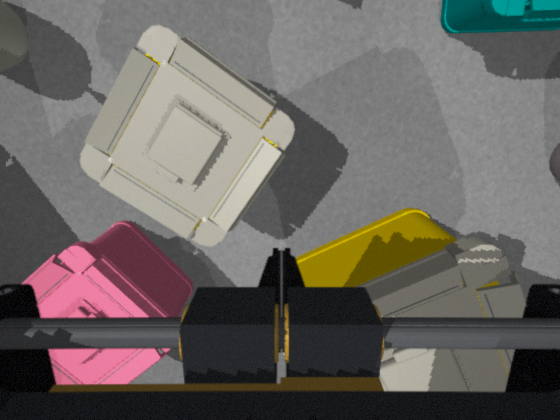

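The wrist picture shows the small lid centred at about (187,140), with its four raised sections between the corners. I'll fit its rectangle on the plane z=118.

Run:
```python
from h import *
p=read_camera('wrist')
for r in cut_out('canister',p):
    u=np.array(r['at'])
    if abs(u-[184,138]).sum()>25: continue
    c=max(cv2.findContours(r['region'].astype(np.uint8),0,1)[0],key=len)[:,0]
    W=np.float32([ray(p,q,118)[:2] for q in c]);rc=cv2.minAreaRect(W);print(rc)
    c0=np.array(rc[0]);
    im=p['image'].copy()
    a=np.deg2rad(rc[2])
    for L in(78,54):
        B=[[*(c0+L*np.array([np.cos(a+k)*2**.5,np.sin(a+k)*2**.5])),118] for k in np.pi/4+np.arange(4)*np.pi/2]
        cv2.polylines(im,[np.int32(proj(p,B))],True,(255,0,0))
    B=[[*(c0+70*np.array([np.cos(a+k),np.sin(a+k)])),118] for k in np.arange(4)*np.pi/2]
    print(B)
    for q in proj(p,B):cv2.circle(im,tuple(np.int32(q).tolist()),3,(0,0,255),-1)
    cv2.imwrite('pics/w2.png',cv2.resize(im[:300,:340,::-1],None,fx=2,fy=2))
```

```text
((534.8717651367188, 91.92711639404297), (162.29620361328125, 163.2419891357422), 68.83302307128906)
[[np.float64(560.1478659634607), np.float64(157.2043614875392), 118], [np.float64(469.59452004322253), np.float64(117.20321722078494), 118], [np.float64(509.59566430997677), np.float64(26.649871300546764), 118], [np.float64(600.1490102302149), np.float64(66.65101556730099), 118]]
```

View pics/w2.png

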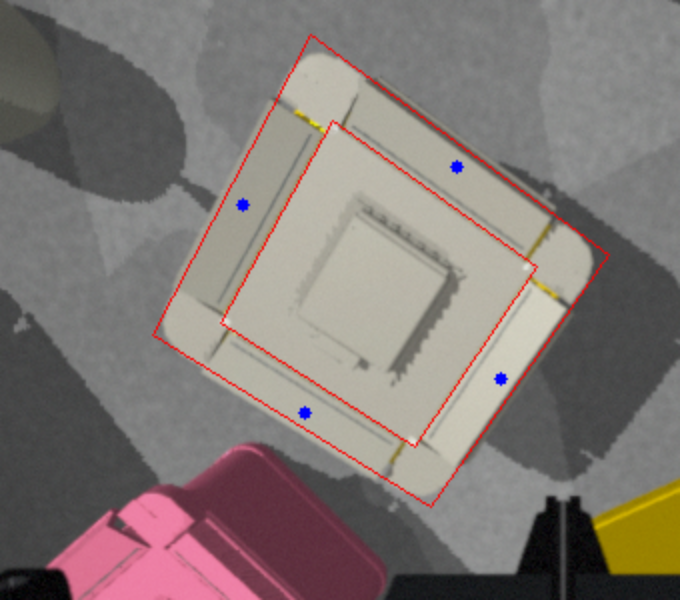

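The overlay fits: the outline matches, and the blue press points lie amid the four strips. The centre is about (534.6, 92.3) and the yaw about -0.37. I'll go above the right section and align.

Emit:
move_arm:
  commands:
    - [[0,0.15,-0.56],-0.95,-1]
    - [[0,0.15,-0.56],-0.95,-1]
    - [[0,0.15,-0.56],-0.95,-1]
    - [[0,0.15,-0.56],-0.95,-1]
    - [[0,0.15,-0.56],-0.95,-1]
    - [[0,0.15,-0.56],-0.95,-1]
    - [[0,0.15,-0.56],-0.95,-1]
    - [[0,0.15,-0.56],-0.95,-1]
    - [[0,0,0],0,-1]
    - [[0,0,0],0,-1]

```text
t: 3.3
eef_pos: [508.9, 28.1, 330.3]
tcp_rot: [3.141, 0.001, -0.366]
ft_force: [0.0, -0.4, 0.6]
opening: 0.001
grip_force: 0.0
```

Run:
```python
from h import *
p=read_camera('wrist');save(p,'w3');print(env.state()['eef_pos'],env.state()['joints'])
```

```text
[509.05841595  28.14200567 330.96735274] [-7.43659611e-02  4.25439916e-01  1.92067087e+00 -2.40445768e-04
  7.95403354e-01  1.86213561e+00]
```

View pics/w3.png

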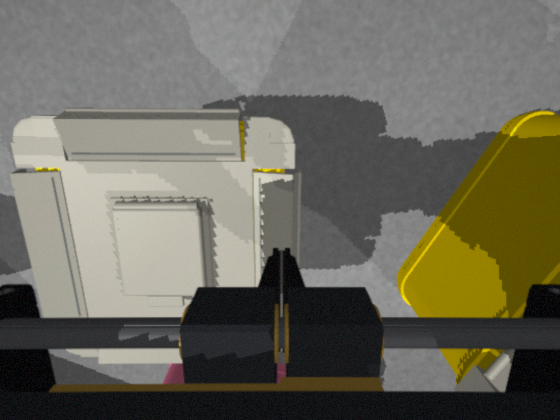

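The tool is aligned with the lid, and the fingertips at (282,250) stand over the right strip (columns 255–298). Next I'll check the clearance between the gripper body and the big canister.

Run:
```python
from h import *
a=read_camera('top');b=read_camera('scene')
for pa,pb in(((362,259),(199,158)),((267,210),(292,200))):
  for z in (100,120,140,160,180,200,220): print(z,ray(a,pa,z)[:2].round(),ray(b,pb,z)[:2].round())
# corner of big lid in top view
for z in(130,180):print(z,ray(a,(361,213),z).round(),ray(a,(313,260),z).round())
```

```text
100 [ 383. -199.] [ 263. -190.]
120 [ 382. -195.] [ 299. -186.]
140 [ 380. -192.] [ 334. -181.]
160 [ 379. -188.] [ 370. -177.]
180 [ 378. -184.] [ 405. -173.]
200 [ 376. -180.] [ 441. -168.]
220 [ 375. -176.] [ 476. -164.]
100 [542.  93.] [519.  94.]
120 [539.  93.] [547.  90.]
140 [535.  93.] [575.  87.]
160 [532.  92.] [603.  83.]
180 [528.  92.] [632.  79.]
200 [524.  92.] [660.  75.]
220 [521.  91.] [688.  71.]
130 [ 523. -197.  130.] [381. -44. 130.]
180 [ 514. -187.  180.] [378. -40. 180.]
```

Emit:
move_arm:
  commands:
    - [[0.05,0.06,-0.2],0,-1]
    - [[0,0,-0.2],0,-1]
    - [[0,0,-0.06],0,-1]
    - [[0,0,-0.06],0,-1]
    - [[0,0,-0.06],0,-1]
    - [[0,0,-0.06],0,-1]
    - [[0,0,-0.06],0,-1]
    - [[0,0,-0.06],0,-1]
    - [[0,0,0],0,-1]

```text
t: 4.2
eef_pos: [510.6, 30.8, 308.2]
tcp_rot: [3.142, -0.001, -0.367]
ft_force: [-2.4, -0.9, 10.0]
opening: 0.007
grip_force: 5.1
```

Emit:
move_arm:
  commands:
    - [[0,0,-0.04],0,-1]
    - [[0,0,0],0,-1]

```text
t: 4.37
eef_pos: [510.5, 30.8, 308.0]
tcp_rot: [-3.142, -0.001, -0.367]
ft_force: [-6.4, -2.0, 25.5]
opening: 0.003
grip_force: 12.5
```

Rigid contact: the right section is snapped. Now the back section.

Emit:
move_arm:
  commands:
    - [[0,0,0.4],0,-1]
    - [[0,0,0.4],0,-1]
    - [[0.72,0.32,0],0,-1]
    - [[0.72,0.32,0],0,-1]
    - [[0.72,0.32,0],0,-1]
    - [[0.72,0.32,0],0,-1]
    - [[0,0,-0.2],0,-1]
    - [[0,0,-0.2],0,-1]
    - [[0,0,-0.06],0,-1]
    - [[0,0,-0.06],0,-1]
    - [[0,0,-0.06],0,-1]
    - [[0,0,-0.06],0,-1]
    - [[0,0,-0.06],0,-1]
    - [[0,0,-0.06],0,-1]
    - [[0,0,-0.04],0,-1]
    - [[0,0,0],0,-1]

```text
t: 5.7
eef_pos: [596.6, 68.9, 308.2]
tcp_rot: [-3.142, -0.001, -0.367]
ft_force: [-5.9, -1.5, 20.8]
opening: 0.008
grip_force: 10.1
```

Now the left section.

Emit:
move_arm:
  commands:
    - [[0,0,0.4],0,-1]
    - [[0,0,0.4],0,-1]
    - [[-0.32,0.72,0],0,-1]
    - [[-0.32,0.72,0],0,-1]
    - [[-0.32,0.72,0],0,-1]
    - [[-0.32,0.72,0],0,-1]
    - [[0,0,-0.2],0,-1]
    - [[0,0,-0.2],0,-1]
    - [[0,0,-0.06],0,-1]
    - [[0,0,-0.06],0,-1]
    - [[0,0,-0.06],0,-1]
    - [[0,0,-0.06],0,-1]
    - [[0,0,-0.06],0,-1]
    - [[0,0,-0.06],0,-1]
    - [[0,0,-0.04],0,-1]
    - [[0,0,0],0,-1]

```text
t: 7.03
eef_pos: [558.8, 155.2, 308.2]
tcp_rot: [-3.141, -0.002, -0.368]
ft_force: [-6.1, -1.1, 21.0]
opening: 0.006
grip_force: 10.1
```

Emit:
move_arm:
  commands:
    - [[0,0,0.4],0,-1]
    - [[0,0,0.4],0,-1]
    - [[-0.72,-0.32,0],0,-1]
    - [[-0.72,-0.32,0],0,-1]
    - [[-0.72,-0.32,0],0,-1]
    - [[-0.72,-0.32,0],0,-1]
    - [[0,0,0],0,-1]

```text
t: 7.62
eef_pos: [469.3, 115.9, 330.2]
tcp_rot: [3.14, 0.002, -0.368]
ft_force: [0.3, 0.3, 0.4]
opening: 0.006
grip_force: 0.0
```

Run:
```python
from h import *
p=read_camera('wrist');save(p,'w4');print(env.state()['eef_pos'])
```

```text
[471.1965286  116.40052027 330.54220114]
```

View pics/w4.png

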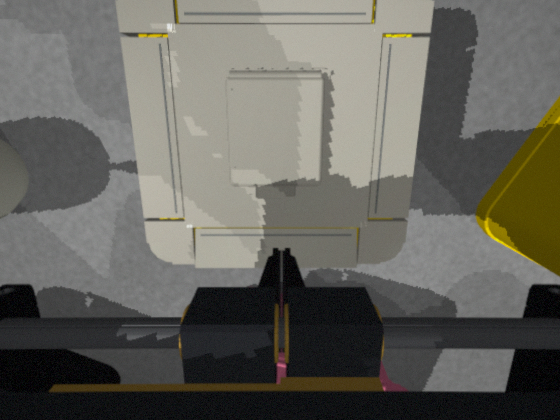

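The left, right and back strips lie flush (creases at columns 165 and 385, row 12). The front strip (row 245) still stands, with the fingertips at (282,250) over it.

Emit:
move_arm:
  commands:
    - [[0,0,-0.2],0,-1]
    - [[0,0,-0.2],0,-1]
    - [[0,0,-0.06],0,-1]
    - [[0,0,-0.06],0,-1]
    - [[0,0,-0.06],0,-1]
    - [[0,0,-0.06],0,-1]
    - [[0,0,-0.06],0,-1]
    - [[0,0,-0.06],0,-1]
    - [[0,0,-0.04],0,-1]
    - [[0,0,0],0,-1]

```text
t: 8.5
eef_pos: [472.2, 117.4, 308.0]
tcp_rot: [-3.141, -0.001, -0.367]
ft_force: [-7.7, -0.6, 29.3]
opening: 0.004
grip_force: 14.6
```

Emit:
move_arm:
  commands:
    - [[0,0,0.4],0,-1]
    - [[0,0,0.8],0,-1]
    - [[0,0,1],0,-1]
    - [[0,0,1],0,-1]
    - [[0,0,1],0,-1]
    - [[-0.8,-0.2,0.5],0,-1]
    - [[-0.8,-0.2,0],0,-1]
    - [[0,0,0],0,-1]

```text
t: 9.17
eef_pos: [421.3, 104.9, 448.0]
tcp_rot: [3.142, -0.0, -0.367]
ft_force: [0.8, -0.5, 0.5]
opening: 0.003
grip_force: 0.0
```

Run:
```python
from h import *
p=read_camera('wrist');save(p,'w5');b=read_camera('scene')
cv2.imwrite('pics/s5.png',cv2.resize(b['image'][150:270,210:370,::-1],None,fx=4,fy=4))
```

```text
(no output)
```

View pics/w5.png

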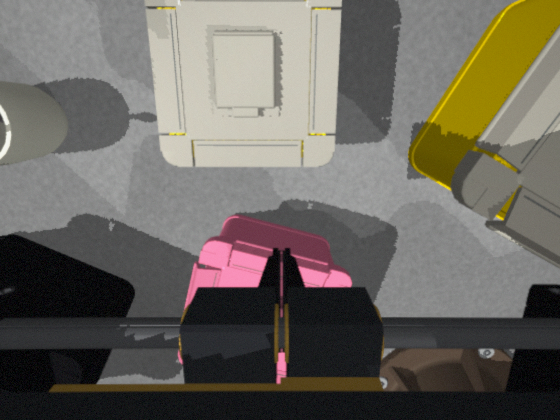

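View pics/s5.png

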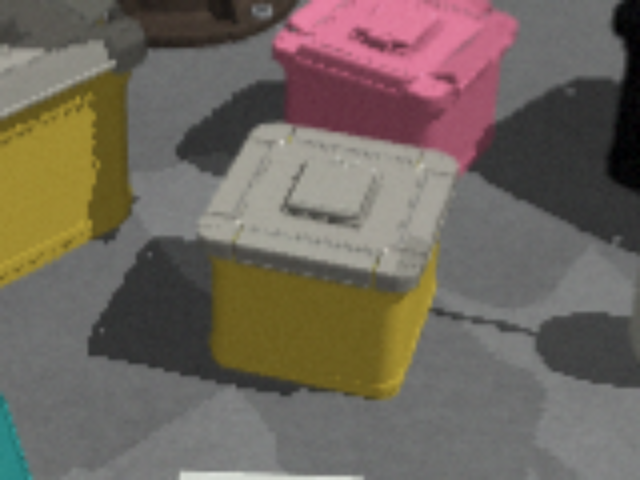

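Both pictures show all four sections flush, the front one at rows 140–165 of the wrist view. The flip top is shut, the canister stands in place, and the arm is clear.

```bash
python3 -c "
from cell import env
print(env.job_done())"
```

```text
the job is handed in; nothing more can be done
None
```

I pressed all four rim sections of the small yellow canister down until they lay flush, left it standing where it was with its flip top shut, and handed the job in at about 9 s.

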